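# Hang the candling lamp on the sprung balancer hook

### The job

Take the balancer's sprung hook by its orange knob, pull it down, bring it in through the eye of the candling lamp standing in the dock, and let it up slowly in your hand until it is fully home with the lamp hanging still and upright from it; then let go. Feel for the height of the eye, which is set differently each time: never press or knock the lamp hard with the hook, never let the hook fly up, and keep the gripper off the lamp. Leave everything else on the bench where it stands.

Things in the scene. Friction and masses are not known exactly. Their poses are not given: they have to be found in the camera images.
- stand: fixed balancer stand: white base plate 160 x 200 x 16, steel mast 22 across, blue spring housing on top (72 across, top at 400). Origin on the mast's axis at bench level. A level arm reaches 200 from the mast's axis to knob and hook (to the stand's -x at swing 0); it swings round the mast and slides on it, pulled up by a spring.
- swing (a joint): turn of the arm about the mast, rad, -0.7 to 0.7: it grows as the hook swings towards the stand's +y (0: the arm points to the stand's -x). Light friction, stays where it is left.
- carriage (a joint): how far the arm with the hook is pulled down, m: 0 = fully home at the top, 0.125 = bottom stop. The net upward pull is about 9 N at home and grows to about 12 N at the bottom (no lamp on it); let go, it flies up.
- knob (a point): centre of the orange knob on the end of the arm, the place to grip from above: upright cylinder 28 across, 40 tall (20 above and 20 below this point), straight above the hook. Under it is a black disc 52 across, 5 thick (the fingertips may bear on it), then the arm, 14 wide and 14 thick.
- jhook: J-hook of 6 mm steel bar fixed under the arm's end. Origin: middle of its underside, the lowest point, 87 below the knob's centre. z up; y (level, across the arm) is where the mouth points and where it moves as swing grows. Bend 6 thick at the origin; shank at y -13, up to the arm's underside 48 above; tip at y +15 (outer side +18), top 20 above. Seat: on the bend, y near 0.
- dock: fixed lamp dock: grey plate 90 x 90 x 6 with an upright white cup, 54 outside, 46 inside, rim at 30, inner floor at 12. Origin at the centre of its underside.
- lamp: handheld candling lamp, upright in the dock, white and blue, round, at most 40 across, flat head top 100 above its origin, 0.25 to 0.4 kg. Origin at the centre of its underside. A steel eye stands on the head (see head).
- head (a point): centre of the lamp's flat top. Above it a steel eye: upright frame of 6 mm bar, 52 wide along the lamp's x, 37 tall, 6 thick; clear opening 40 x 25, entered along y. It is clamped at a height that differs each time and is NOT in these readings: its top edge is 42 to 82 above this point (opening 31 to 6 below that edge). Feel it (rest the hook's underside on the edge) or see it. The clamp holds firmly.
- egg_tray: brown card egg tray with ten eggs, 150 x 196 x 66; origin at the centre of its underside. Bystander
- jar: squat jar with a green lid, 64 across, 75 tall; origin at the centre of its underside. Bystander
- beaker: glass beaker, 68 across, 85 tall; origin at the centre of its underside. Bystander
- flask: white bottle with a blue cap, 60 across, 150 tall; origin at the centre of its underside. Bystander
- dishes: stack of three clear culture dishes, 90 across, 41 tall; origin at the centre of its underside. Bystander
- tube_rack: white rack of capped tubes, 70 x 160 x 72; origin at the centre of its underside. Bystander
- marker: white marker pen with a blue cap, 130 long, 15 thick, lying along its x axis; origin under its middle. Bystander
Not all that is in view belongs to the job. Of the things shaped like the dock, the grey one is meant.

How it is judged (in metres and radians):
On the way, in this order (a step that is already met when the one before it is completed fails the run):
1. the hook has been pulled down at least 45 mm (value of joint carriage above 0.045 m), for 0.2 s.
2. the lamp hangs on the hook, lifted at least 8 mm off the dock's floor (contact force between jhook and lamp above 1.2 N and z of lamp in the frame of dock above 0.02 m), for 0.2 s.
At the end, for the whole second after the job is handed in: The hook is back home (within 8 mm of the top) and the lamp hangs from it: it bears on the hook, is clear of the dock (underside more than 45 mm above the dock's underside), under the hook within 40 mm, upright within 0.2 rad (11 degrees) and at rest (below 0.05 m/s and 0.6 rad/s) (contact force between jhook and lamp above 1.2 N and value of joint carriage below 0.008 m and z of lamp in the frame of dock above 0.045 m and contact force between lamp and dock below 0.1 N and angle between lamp's own z axis and vertical below 0.2 rad and linear speed of lamp below 0.05 m/s and angular speed of lamp below 0.6 rad/s and horizontal distance between jhook and lamp below 0.04 m); the robot touches nothing.
It fails at once if the hook presses or knocks the lamp with more than 15 N (contact force between jhook and lamp above 15 N).
It fails at once if the hook flies up faster than 0.3 m/s (velocity of joint carriage below -0.3 m/s).
It fails at once if the robot touches the lamp (more than 1 N) (contact force between any of the fingers, the arm and lamp above 1 N).
It fails at once if the lamp is tipped by more than 0.5 rad (angle between lamp's own z axis and vertical above 0.5 rad).
It fails at once if another thing on the bench is moved by more than 20 mm (distance of any of egg_tray, jar, beaker, flask, dishes, tube_rack, marker from where it was at the start of the episode above 0.02 m).
It also fails if it takes over 58 s, if anything falls off the work surface, if the arm or the gripper's body presses on something with over 40 N, if the wrist force passes 120 N, or if a joint passes its speed limit or range.

### The arm

A 6-joint arm with a two-finger parallel gripper is mounted at the origin on the work surface. World frame = base frame: x ahead of the robot, y to its left, z up, the work surface at z = 0. Lengths are in mm, angles in degrees, forces in N, time in s.
With the tool pointing down it reaches from about 350 to 850 mm from the base axis. Payload 8.1 kg.
Tool frame: the origin (TCP) lies at the very end of the fingers, on their centre line; the grasp point (between the pads) lies 19 mm behind it; x points along the fingers, y is the direction in which the jaws open and shut, and the axes are right-handed (so a half turn about x gives the same grasp; the last joint's range is limited). The gripper opens to 85 mm and grips with 20 to 120 N. Pads are 22 mm wide; open, the fingers measure 114 mm over their backs; the gripper's body (76 mm by 85 mm) begins 54 mm behind the grasp point. The pads swing forward as they close: fully open they stand 13 mm farther back than shut.
Start: joints at [-73.075, 7.471, 85.268, -0, 87.261, -4.893], TCP at [223.018, -557.017, 231.292] pointing down, gripper open.
Joint ranges: [-169.43, 169.43], [-51.17, 129.36], [1.28, 143.12], [-76.62, 256.62], [0, 156.53], [-152.29, 152.29]. Speed limits (degrees/s): [136.94, 136.94, 159.86, 180, 180, 180].

### API

Orientations are given as [roll, pitch, yaw] about the fixed x, y, z axes, in that order (R = Rz(yaw) Ry(pitch) Rx(roll)).
In Python, from bench import sensors, snapshot, r gives the robot as it stands. The module is installed in compiled form; this text tells all that it offers.
- The arm moves only by the tool drive_tool, never from a script. Its argument "moves" is one flat list of numbers, 6 for each row, row after row: the shift along the tool's x, y, z in cm, then the turn, a rotation vector about the tool's x, y, z in degrees. In form: [tx, ty, tz, wx, wy, wz, tx, ty, tz, wx, wy, wz, ...]. A call has 1 to 20 rows; each row shifts and turns the commanded pose from where the row before left it, along the tool's axes as they then stand; what a row does not reach is not made up. A row lasts 1/12 s, in which the tool goes at most 41.7 mm and 7.16 degrees, less where a joint would pass 70% of its speed; a pose out of reach is approached as far as the arm can. A call with a gripper value outside its range is refused whole. "hand" is the finger opening in cm, from 0 to 8.54, set as the call begins (left out, the last holds). The fingers move at their own pace and stop on an object; "grip_force" is the grip in N (left out, the last holds). Time passes only in rows, so rows that do not move let the fingers close. It gives the time, the measured TCP pose, the force and the opening at its end, in the units of the state.
- sensors.sense(): the state, without advancing time (a new reading comes with each control period).
- snapshot(name): name is "scene" or "top" or "wrist"; returns a dict with "image" (384x512x3 uint8, red, green, blue), "z_map" (384x512 float32, mm along the optical axis (not along the pixel's ray), 0 where there is no reading), "camera_matrix" (3x3 intrinsics, pixels), "eye" and "orientation" of the camera in the world; the wrist camera has in their place "mount" (4x4, takes a point from camera to tool coordinates, whose origin is the TCP and whose axes are the tool frame's). Camera axes: x right, y down, z forward; pixel columns grow to the right and rows downward; lengths in mm; the calibration is good to about 2 mm. A picture is of the moment at which its call begins: read the wrist's pose just before it.
- r.hand_in(): hands the job in, once; it reports no verdict.
The state is a dict: "time": time; "joint_pos": joint angles; "qd": joint speeds; "joint_efforts": joint torques, N m; "tool_pos": TCP position; "tcp_rot": TCP orientation; "ft_force": force on the tool from outside, world axes, zero at the start; "wrist_torque": the same for the moment, N m; "finger_gap": finger opening in mm.
Only numpy, scipy, OpenCV 4.12 (cv2) and the standard library are available. Lean on these libraries where they do the work, as an engineer would, in place of code of your own. Each camera call takes 0.05 s, during which the arm holds its last target.

## Working session

There is one attempt and no reset: what is moved stays moved. The work goes in short steps, Python scripts to look and compute and a tool call to move; the robot and the scene stay as the last step left them, time stands still between calls to the robot, and variables do not carry over. Pictures are saved under pics/ and viewed, and the job is handed in when it is done.

Besides the shell and the picture viewer there is one more tool, called after "Emit:" as a command line: name --argument value ..., lists and objects as JSON in quotes. drive_tool: Moves the arm, as the interface text tells. Its arguments: {"type":"object","properties":{"moves":{"type":"array","items":{"type":"number"}},"hand":{"type":"number"},"grip_force":{"type":"number"}},"required":["moves"]}

```bash
mkdir -p pics; ls; cat > h.py <<'E'
import numpy as np,cv2
from bench import sensors,snapshot,r
def save(n,s,crop=None,k=1):
    im=s['image'][:,:,::-1]
    if crop: x0,y0,x1,y1=crop; im=im[y0:y1,x0:x1]
    im=cv2.resize(im,None,fx=k,fy=k,interpolation=cv2.INTER_CUBIC)
    cv2.imwrite('pics/'+n+'.png',im)
def ori(s):
    o=np.array(s['orientation'],float)
    if o.shape==(3,3): return o
    from scipy.spatial.transform import Rotation as R
    return R.from_euler('xyz',o,degrees=True).as_matrix()
def pt(s,u,v,d):
    K=s['camera_matrix'];return ori(s)@(np.array([(u-K[0,2])/K[0,0],(v-K[1,2])/K[1,1],1])*d)+np.array(s['eye'])
def ray(s,u,v,z):
    e=np.array(s['eye']);p=pt(s,u,v,1.)-e
    return e+p*(z-e[2])/p[2]
def cloud(s):
    K=s['camera_matrix'];d=s['z_map'];v,u=np.mgrid[:d.shape[0],:d.shape[1]]
    P=np.stack([(u-K[0,2])/K[0,0]*d,(v-K[1,2])/K[1,1]*d,d],-1)
    return P@ori(s).T+np.array(s['eye'])
E
python3 - <<'E'
from h import *
print(sensors.sense())
for n in ['scene','top']:
    s=snapshot(n);save(n+'0',s,k=1.5);print(n,s['eye'],s['orientation'],s['camera_matrix'])
    import pickle;pickle.dump(s,open(n+'0.pkl','wb'))
E
```

```text
pics
{'time': 0.0, 'joint_pos': array([-7.30727264e+01,  7.51456239e+00,  8.53301611e+01,  4.95237022e-04,
        8.72607897e+01, -4.89309502e+00]), 'qd': array([-0.04124944, -0.0978544 , -0.01817838, -0.04164265, -0.01301612,
       -0.05320863]), 'joint_efforts': array([-8.16123211e-04, -5.69395566e+01, -5.00554097e+01, -4.14234119e-04,
        1.42987934e-02,  1.15494583e-05]), 'tool_pos': array([ 222.88137339, -556.47491379,  230.24166247]), 'tcp_rot': array([-95.16168536,  89.89448562, 106.65865913]), 'ft_force': array([-0.24724025,  0.13395068, -0.7370451 ]), 'wrist_torque': array([-0.02685454, -0.03602628, -0.04920517]), 'finger_gap': 85.68928970548626}
scene [1020.69019362  318.53724898 1091.33298301] [-147.45479004    0.45085429  115.92914772] [[375.48096387   0.         256.55678259]
 [  0.         375.48096387 188.79226906]
 [  0.           0.           1.        ]]
top [ 268.24569657   63.21946598 1668.37985203] [-1.70525942e+02 -1.41186844e-01 -8.95678317e+01] [[429.49984742   0.         261.96983002]
 [  0.         429.49984742 184.77304224]
 [  0.           0.           1.        ]]
```

View pics/scene0.png

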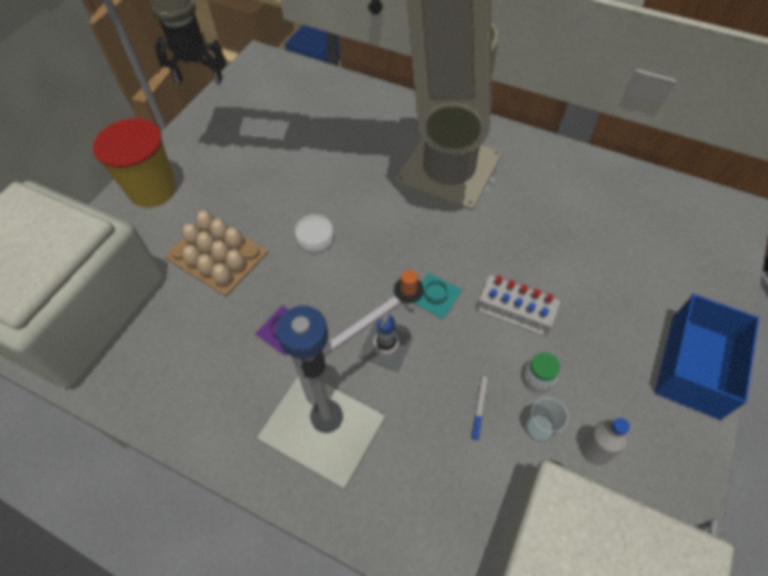

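View pics/top0.png

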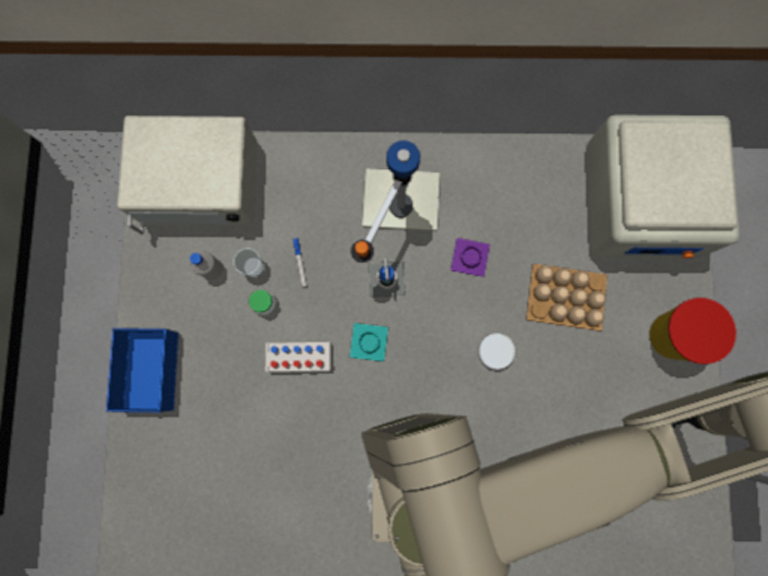

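Dock-shaped things in the scene picture (768-wide): a purple one at (283,330), a teal one at (437,294), and a grey one at (388,348) holding the lamp. The grey one fits. I'll confirm that in crops and measure.

```bash
python3 - <<'E'
from h import *
import pickle
for n,c,k in [('scene',(160,170,320,330),4),('top',(220,80,340,260),3.3)]:
    s=pickle.load(open(n+'0.pkl','rb'));save(n+'0c',s,c,k)
    P=cloud(s);im=cv2.cvtColor(s['image'],cv2.COLOR_RGB2HSV)
    H,S,V=im[...,0].astype(int),im[...,1],im[...,2]
    for nm,m in [('orange',(H>3)&(H<18)&(S>170)&(V>100)),('blue',(H>100)&(H<125)&(S>120)&(V>40))]:
        nn,lab,st,ce=cv2.connectedComponentsWithStats(m.astype(np.uint8))
        for i in range(1,nn):
            if st[i,4]<15: continue
            q=P[lab==i];q=q[np.isfinite(q).all(1)]
            hi=q[:,2]>np.percentile(q[:,2],97)-8
            print(n,nm,st[i],ce[i].round(1),'med',np.median(q,0).round(),'top',q[hi].mean(0).round(),'ext',np.ptp(q[hi],0).round())
E
```

```text
scene orange [269 181   9   9  57] [272.5 185. ] med [561. 131. 332.] top [561. 131. 332.] ext [21. 21.  7.]
scene blue [191  18  27  22 387] [205.9  28.4] med [-857. -990. -451.] top [-868. -988. -445.] ext [150. 168.  11.]
scene blue [ 437  197   69   82 3957] [472.2 237.9] med [290. 691.  41.] top [335. 671. 122.] ext [821. 425. 999.]
scene blue [185 205  32  29 546] [200.5 219.9] med [746.  50. 394.] top [744.  48. 398.] ext [313. 308. 703.]
scene blue [254 212   9  10  50] [258.4 217.4] med [549.  86. 111.] top [547.  87. 111.] ext [29. 19.  8.]
scene blue [315 278   5  14  50] [317.2 284.8] med [630. 316.  15.] top [637. 316.  37.] ext [ 413.   15. 1080.]
scene blue [408 279  11  10  86] [413.3 283.7] med [569. 535. 150.] top [568. 536. 150.] ext [25. 25.  8.]
top orange [237 161   9   9  62] [240.7 164.7] med [555. 129. 332.] top [556. 130. 332.] ext [23. 23. 10.]
top orange [456 168   6   4  20] [458.5 169.6] med [ 586. -656.  129.] top [ 268.   63. 1668.] ext [0. 0. 0.]
top blue [258  94  22  24 336] [268.4 105.6] med [728.  45. 394.] top [732.  45. 400.] ext [ 501.   65. 1277.]
top blue [196 159   4  11  33] [197.5 164. ] med [626. 316.  12.] top [627. 316.  14.] ext [38. 13.  8.]
top blue [417 165  52   4 140] [442.5 166.2] med [ 598. -604.  141.] top [ 598. -598.  156.] ext [  4. 162.  14.]
top blue [127 169   8   7  45] [130.2 172. ] med [564. 536. 149.] top [564. 536. 152.] ext [22. 22. 11.]
top blue [253 178   4   9  26] [254.6 182.5] med [536.  87. 111.] top [537.  88. 114.] ext [25. 11. 10.]
top blue [259 178   4  10  29] [260.5 181.7] med [542.  69. 109.] top [543.  69. 113.] ext [23.  8.  8.]
top blue [  71  219   48   56 2436] [ 94.6 246.6] med [299. 698.  12.] top [288. 606. 251.] ext [ 198.  682. 1575.]
```

```bash
sleep 0
```

```text
(no output)
```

View pics/scene0c.png

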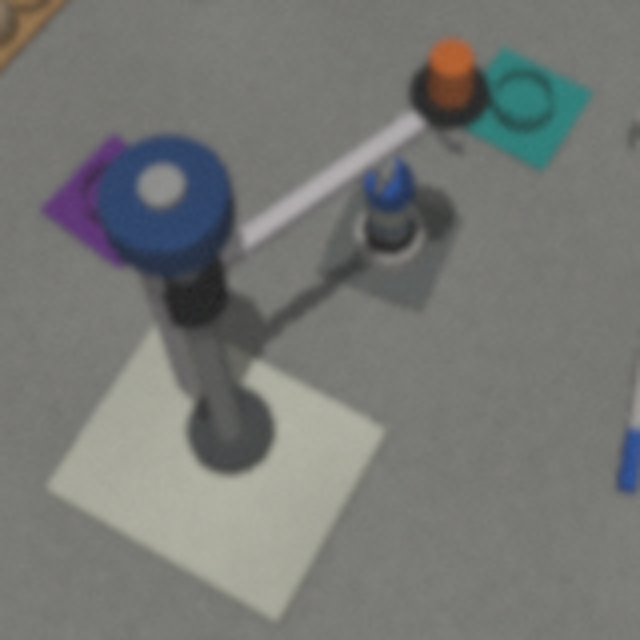

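View pics/top0c.png

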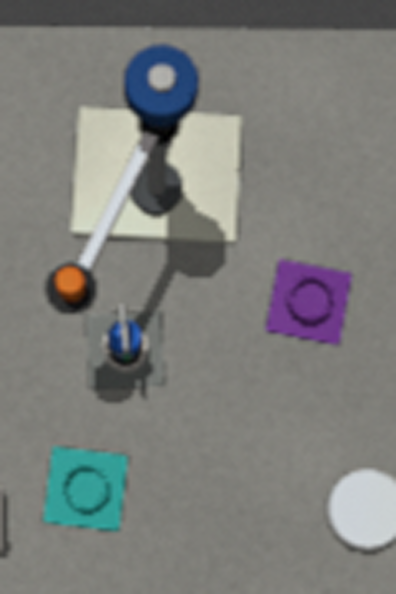

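Confirmed: the grey plate at crop (390,240) is the one with the lamp. The knob is on the lamp's +y side and the hook mouth faces +y, so I have to pass over the lamp first. Next: the eye height from depth, and the tool axes.

```bash
python3 - <<'E'
from h import *
import pickle
from scipy.spatial.transform import Rotation as R
for n in ['scene','top']:
    s=pickle.load(open(n+'0.pkl','rb'));P=cloud(s)
    m=(abs(P[...,0]-540)<45)&(abs(P[...,1]-78)<30)&(P[...,2]>100)&(P[...,2]<230)
    v,u=np.nonzero(m)
    print(n)
    for a,b in sorted(zip(v,u)): print(a,b,P[a,b].round(),s['image'][a,b])
    # stand plate edges
    m=(abs(P[...,2]-16)<6)&(abs(P[...,0]-735)<150)&(abs(P[...,1]-45)<150)&(s['image'].min(-1)>140)
    q=P[m][:,:2].astype(np.float32);print('plate',cv2.minAreaRect(q),len(q))
    m=(P[...,2]>380)&(P[...,2]<420)&(abs(P[...,0]-735)<60)&(abs(P[...,1]-45)<60);print('house',P[m].min(0),P[m].max(0))
    m=(abs(P[...,2]-6)<4.)&(abs(P[...,0]-540)<60)&(abs(P[...,1]-78)<60)
print(R.from_euler('xyz',sensors.sense()['tcp_rot'],degrees=True).as_matrix().round(3))
E
```

```text
scene
197 259 [516.  73. 168.] [122 122 120]
198 259 [521.  75. 171.] [129 130 127]
198 260 [518.  77. 167.] [137 136 135]
199 258 [524.  74. 170.] [128 128 126]
199 259 [523.  77. 171.] [142 141 140]
209 257 [540.  78. 140.] [116 115 117]
209 258 [536.  79. 135.] [105 109 117]
209 259 [522.  76. 109.] [ 95 102 119]
210 256 [545.  77. 141.] [113 112 112]
210 257 [542.  79. 138.] [115 117 119]
210 258 [540.  81. 137.] [102 110 124]
210 259 [526.  78. 112.] [ 82  93 123]
210 260 [526.  81. 113.] [ 81  92 117]
211 254 [565.  81. 170.] [112 111 112]
211 255 [562.  82. 167.] [111 111 112]
211 256 [547.  78. 140.] [113 114 113]
211 257 [545.  80. 138.] [113 117 118]
211 258 [541.  82. 133.] [ 98 105 124]
211 259 [529.  79. 112.] [ 73  89 127]
211 260 [528.  82. 111.] [ 63  78 115]
211 261 [527.  85. 112.] [ 75  84 104]
211 262 [525.  87. 111.] [ 96 101 109]
212 253 [539.  64. 110.] [ 96  99 111]
212 254 [568.  82. 170.] [ 99 101 105]
212 255 [565.  84. 167.] [109 109 109]
212 256 [550.  79. 139.] [115 117 116]
212 257 [549.  82. 140.] [109 110 115]
212 258 [541.  82. 127.] [ 88  97 117]
21
[... 7135 characters left out ...]
. 102.] [47 52 69]
185 254 [528.  91. 108.] [17 39 78]
185 255 [527.  87. 114.] [16 45 93]
185 256 [528.  83. 106.] [ 38  61 107]
185 257 [517.  79. 170.] [107 112 127]
185 258 [518.  75. 167.] [112 115 119]
185 259 [527.  72. 115.] [59 71 99]
185 260 [529.  69. 102.] [ 27  60 117]
186 255 [524.  87. 106.] [25 41 73]
186 256 [523.  83. 112.] [25 44 81]
186 257 [516.  79. 154.] [69 74 88]
186 258 [517.  76. 152.] [76 78 80]
plate ((757.2228393554688, 43.35939407348633), (198.11769104003906, 158.94363403320312), 87.03252410888672) 1043
house [700.46472069  10.2664084  380.43432856] [773.27865202  79.1215042  404.55556548]
[[-0.     0.372 -0.928]
 [ 0.002 -0.928 -0.372]
 [-1.    -0.002 -0.   ]]
```

Measured: the knob is at about (557,130) with its top at 332, the mast at (737,44), so the reach is 200 ✓. The eye's top edge is at z≈170 with its centre at (541,79.5). The head is at 112 ✓ (12+100). Now I'll lift and turn the tool so the jaws lie across the arm.

Emit:
drive_tool --moves '[-1,0,0,-7,0,0,-1,0,0,-7,0,0,-1,0,0,-7,0,0,-1,0,0,-7,0,0,-1,0,0,-7,0,0,-1,0,0,-7,0,0,-1,0,0,-7,0,0,-1,0,0,-7,0,0,-1,0,0,-7,0,0,-1,0,0,-7,0,0,-1,0,0,-7,0,0,-1,0,0,-7,0,0,-1,0,0,-7,0,0,-1,0,0,-7,0,0,-1,0,0,-7,0,0,-1,0,0,-7,0,0,-1,0,0,-7,0,0,-1,0,0,-7,0,0,-1,0,0,-7,0,0]' --hand 8.5

```text
time: 1.68
tool_pos: [223.0, -556.9, 421.2]
tcp_rot: [132.3, 89.9, 107.4]
ft_force: [0.3, -0.3, 0.6]
finger_gap: 84.6
```

```bash
cat >> h.py <<'E'
from scipy.spatial.transform import Rotation as Rt
def go(x,y,z,yawy=None,pose=None):
    "cm shift in tool axes to the target, and wx for jaw angle yawy"
    s=sensors.sense();M=Rt.from_euler('xyz',s['tcp_rot'],degrees=True).as_matrix()
    d=M.T@(np.array([x,y,z])-s['tool_pos'])/10
    ang=np.degrees(np.arctan2(M[1,1],M[0,1]))
    print('t',round(s['time'],2),'pos',s['tool_pos'].round(1),'jawang',round(ang,1),'F',s['ft_force'].round(1),'gap',round(s['finger_gap'],1),'tilt',np.degrees(np.arccos(-M[2,0])).round(2))
    print('shift cm',d.round(2),'wx',None if yawy is None else round(ang-yawy,1))
E
python3 -c "
from h import *
print(sensors.sense()['joint_pos'].round(1));go(557,130,420,64.5)"
```

```text
[ -73.1    7.9   65.2   -0.   107.  -138.2]
t 1.68 pos [ 223.  -556.9  421.2] jawang 65.2 F [ 0.3 -0.3  0.6] gap 84.6 tilt 0.06
shift cm [ 0.18 76.37  1.46] wx 0.7
```

Emit:
drive_tool --moves '[0,3.6,0.07,0,0,0,0,3.6,0.07,0,0,0,0,3.6,0.07,0,0,0,0,3.6,0.07,0,0,0,0,3.6,0.07,0,0,0,0,3.6,0.07,0,0,0,0,3.6,0.07,0,0,0,0,3.6,0.07,0,0,0,0,3.6,0.07,0,0,0,0,3.6,0.07,0,0,0,0,3.6,0.07,0,0,0,0,3.6,0.07,0,0,0,0,3.6,0.07,0,0,0,0,3.6,0.07,0,0,0,0,3.6,0.07,0,0,0,0,3.6,0.07,0,0,0,0,3.6,0.07,0,0,0,0,3.6,0.07,0,0,0,0,3.6,0.07,0,0,0,0,0,0,0,0,0]'

```text
time: 3.35
tool_pos: [527.2, 61.6, 419.5]
tcp_rot: [161.3, 89.8, 136.4]
ft_force: [1.1, 0.4, 0.6]
finger_gap: 85.1
```

```bash
python3 - <<'E'
from h import *
print(sensors.sense()['joint_pos'].round(1));go(557,130,420,64.5)
st=sensors.sense();s=snapshot('wrist');save('w1',s,k=1.5)
M=np.eye(4);M[:3,:3]=Rt.from_euler('xyz',st['tcp_rot'],degrees=True).as_matrix();M[:3,3]=st['tool_pos']
T=M@s['mount'];print(s['mount'])
s['orientation']=T[:3,:3];s['eye']=T[:3,3]
P=cloud(s);im=cv2.cvtColor(s['image'],cv2.COLOR_RGB2HSV);H,S,V=[im[...,i].astype(int) for i in range(3)]
m=(H>3)&(H<18)&(S>170)&(V>100)&(s['z_map']>0)
q=P[m];print(len(q),np.percentile(q,[1,50,99],axis=0).round(1))
t=q[q[:,2]>np.percentile(q[:,2],95)-4];print('top',t.mean(0),np.ptp(t,0), (t.max(0)+t.min(0))/2)
import pickle;pickle.dump(s,open('w1.pkl','wb'))
E
```

```text
[ 1.000e+00 -3.000e+00  7.650e+01  1.000e-01  1.066e+02 -6.400e+01]
t 3.35 pos [527.2  61.6 419.5] jawang 65.1 F [1.1 0.4 0.6] gap 85.1 tilt 0.18
shift cm [-0.04  7.46 -0.18] wx 0.6
[[ 9.71730418e-04 -3.24676396e-01  9.45824663e-01 -1.43554112e+02]
 [ 9.99999471e-01 -4.70613430e-06 -1.02900454e-03  1.21579581e+00]
 [ 3.38544664e-04  9.45825163e-01  3.24676219e-01 -8.37513414e+01]
 [ 0.00000000e+00  0.00000000e+00  0.00000000e+00  1.00000000e+00]]
1573 [[543.1 117.3 297.5]
 [550.7 129.4 332.4]
 [567.5 142.7 334.4]]
top [555.2131564  130.1690236  332.79636026] [25.45349967 26.84582266  4.96638216] [555.91735633 130.3057808  332.42808429]
```

View pics/w1.png

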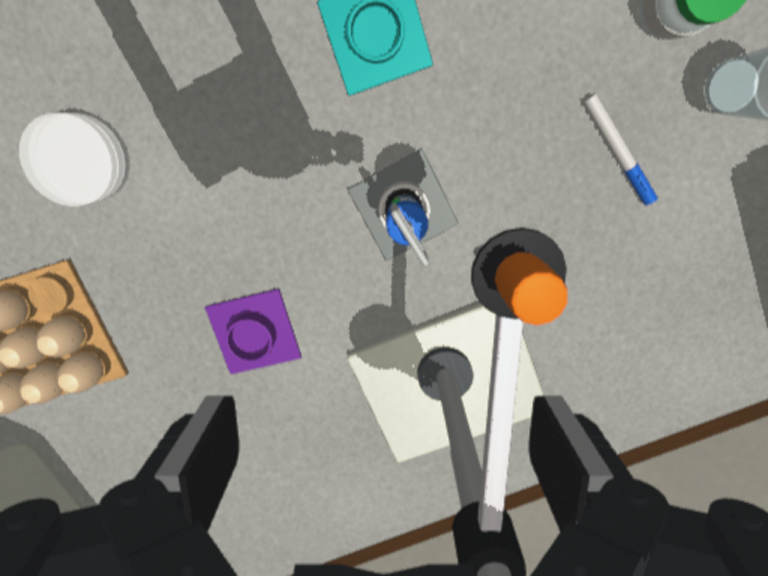

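The wrist view shows the knob top at (540,297) and the arm running back to the mast. The grey dock with the lamp is at (405,215), with its eye bar from (397,205) to (425,262). The knob top is at (556,130,332), which agrees with the other cameras. Eye from this view:

```bash
python3 - <<'E'
from h import *
import pickle
s=pickle.load(open('w1.pkl','rb'));P=cloud(s)
m=(abs(P[...,0]-541)<40)&(abs(P[...,1]-79)<15)&(P[...,2]>155)&(P[...,2]<200)
q=P[m];print(len(q),np.percentile(q,[3,50,97],axis=0).round(1))
t=q[q[:,2]>163];print(cv2.fitLine(t[:,:2].astype(np.float32),cv2.DIST_L2,0,.01,.01).ravel(),np.median(t,0),np.percentile(t,[2,98],axis=0))
go(556,130,420,64.5)
E
```

```text
226 [[516.5  74.7 166.5]
 [539.8  79.1 170.4]
 [564.   83.7 171.9]]
[9.9226111e-01 1.2416872e-01 5.4030750e+02 7.9141182e+01] [540.3018347   79.12224954 170.46567257] [[516.5919838   74.33122528 167.62132058]
 [564.57348157  83.92532998 172.00817304]]
t 3.4 pos [526.5  59.2 419.8] jawang 65.1 F [-1.1 -1.1 -0.1] gap 85.1 tilt 0.15
shift cm [-0.03  7.66 -0.31] wx 0.6
```

Emit:
drive_tool --moves '[0,2.5,-0.05,0,0,0,0,2.5,-0.05,0.6,0,0,0,2.4,-0.05,0,0,0,0,0,0,0,0,0,0,0,0,0,0,0]'

```text
time: 3.82
tool_pos: [556.4, 123.7, 420.6]
tcp_rot: [-132.3, 89.9, -158.0]
ft_force: [1.0, -0.9, -0.5]
finger_gap: 84.9
```

```bash
python3 -c "
from h import *
go(556,130.2,294,64.5)"
```

```text
t 3.82 pos [556.4 123.7 420.6] jawang 64.3 F [ 1.  -0.9 -0.5] gap 84.9 tilt 0.09
shift cm [12.66  0.58 -0.3 ] wx -0.2
```

Emit:
drive_tool --moves '[2,0.3,-0.15,0,0,0,2,0.3,-0.15,0,0,0,2,0,0,0,0,0,2,0,0,0,0,0,2,0,0,0,0,0,1.5,0,0,0,0,0,0.5,0,0,0,0,0,0,0,0,0,0,0,0,0,0,0,0,0]'

```text
time: 4.57
tool_pos: [556.4, 129.6, 302.2]
tcp_rot: [12.8, 90.0, -13.0]
ft_force: [-0.6, -0.2, 0.6]
finger_gap: 84.9
```

```bash
python3 -c "
from h import *
go(556,130.2,295.5,64.5)
s=snapshot('scene');save('s2',s,(150,80,350,260),4)
s=snapshot('wrist');save('w2',s,k=1.5)"
```

```text
t 4.57 pos [556.4 129.6 302.2] jawang 64.2 F [-0.6 -0.2  0.6] gap 84.9 tilt 0.04
shift cm [ 0.67  0.03 -0.06] wx -0.3
```

View pics/w2.png

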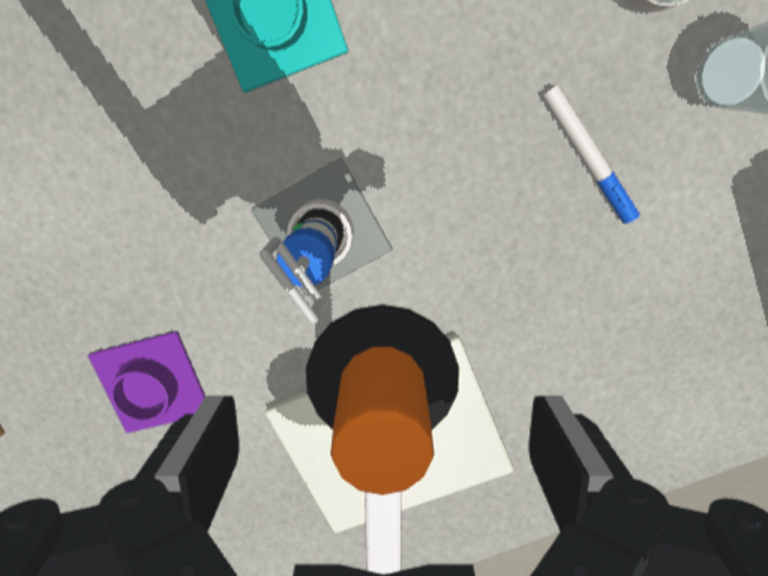

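The knob is centred between the pads (columns 333–433, pads at 237 and 535). I'll lower 6 mm and close.

Emit:
drive_tool --moves '[0.3,0,0,0,0,0,0.3,0,0,0,0,0,0,0,0,0,0,0]'

```text
time: 4.92
tool_pos: [556.3, 130.5, 295.0]
tcp_rot: [-138.7, 90.0, -164.5]
ft_force: [0.8, -0.4, -0.3]
finger_gap: 84.7
```

Emit:
drive_tool --moves '[0,0,0,0,0,0,0,0,0,0,0,0,0,0,0,0,0,0,0,0,0,0,0,0,0,0,0,0,0,0,0,0,0,0,0,0,0,0,0,0,0,0,0,0,0,0,0,0,0,0,0,0,0,0,0,0,0,0,0,0]' --hand 2.0 --grip_force 70

```text
time: 5.75
tool_pos: [556.4, 130.6, 295.6]
tcp_rot: [45.1, 90.0, 19.3]
ft_force: [-1.4, 0.7, 2.9]
finger_gap: 26.5
```

```bash
python3 -c "
from h import *
go(556,130.2,295.5,64.5)"
```

```text
t 5.75 pos [556.4 130.6 295.6] jawang 64.2 F [-1.4  0.7  2.9] gap 26.5 tilt 0.02
shift cm [ 0.01 -0.06 -0.02] wx -0.3
```

Gripped (gap 26.5). Now I'll swing 15.4° over the eye, along the arc, still at home height.

Emit:
drive_tool --moves '[0,-0.539,0.007,-1.54,0,0,0,-0.539,0.007,-1.54,0,0,0,-0.539,0.007,-1.54,0,0,0,-0.539,0.007,-1.54,0,0,0,-0.539,0.007,-1.54,0,0,0,-0.539,0.007,-1.54,0,0,0,-0.539,0.007,-1.54,0,0,0,-0.539,0.007,-1.54,0,0,0,-0.539,0.007,-1.54,0,0,0,-0.539,0.007,-1.54,0,0,0,0,0,0,0,0,0,0,0,0,0,0]'

```text
time: 6.75
tool_pos: [539.7, 79.4, 295.6]
tcp_rot: [39.8, 90.0, 29.4]
ft_force: [-1.5, 0.9, 4.0]
finger_gap: 26.6
```

```bash
python3 -c "
from h import *
go(539.7,79.1,295.5,79.9)
s=snapshot('scene');save('s3',s,(190,150,320,250),6)
s=snapshot('wrist');save('w3',s,k=1.5)"
```

```text
t 6.75 pos [539.7  79.4 295.6] jawang 79.6 F [-1.5  0.9  4. ] gap 26.6 tilt 0.02
shift cm [ 0.01 -0.03  0.01] wx -0.3
```

View pics/s3.png

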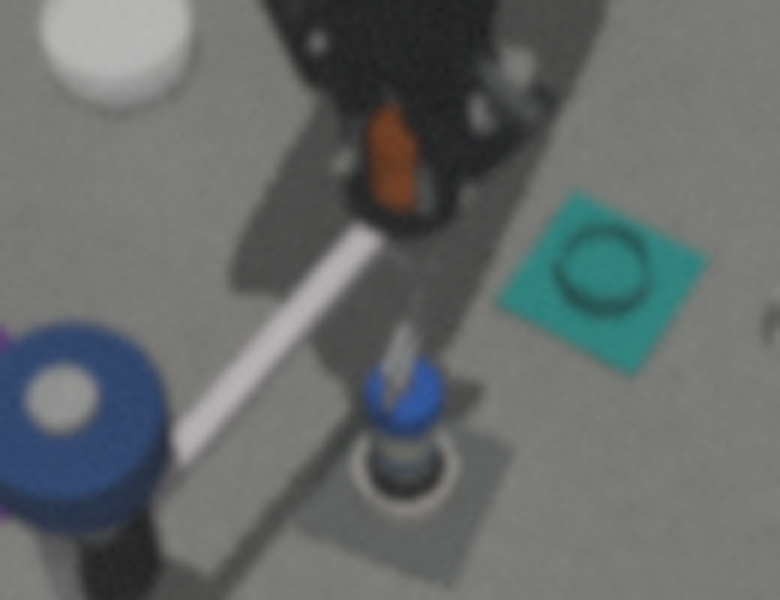

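View pics/w3.png

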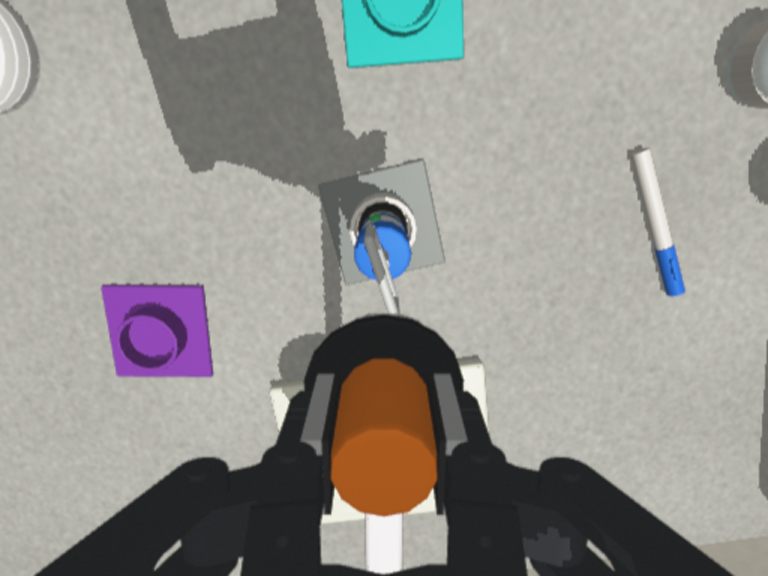

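The hook is over the eye: in the scene crop the hook is under the disc at (405,250), above the eye at (402,360). Contact is expected about 54 mm down. I'll pull down 44 mm, then feel.

Emit:
drive_tool --moves '[0.4,0,0,0,0,0,0.4,0,0,0,0,0,0.4,0,0,0,0,0,0.4,0,0,0,0,0,0.4,0,0,0,0,0,0.4,0,0,0,0,0,0.4,0,0,0,0,0,0.4,0,0,0,0,0,0.4,0,0,0,0,0,0.4,0,0,0,0,0,0.4,0,0,0,0,0,0,0,0,0,0,0,0,0,0,0,0,0]'

```text
time: 7.93
tool_pos: [539.8, 79.8, 252.1]
tcp_rot: [22.1, 90.0, 11.7]
ft_force: [-4.9, -0.1, 9.7]
finger_gap: 26.6
```

```bash
python3 -c "
from h import *
go(539.7,79.1,241,79.9)
s=snapshot('wrist');save('w4',s,k=1.5)"
```

```text
t 7.93 pos [539.8  79.8 252.1] jawang 79.6 F [-4.9 -0.1  9.7] gap 26.6 tilt 0.04
shift cm [ 1.11 -0.07  0.01] wx -0.3
```

View pics/w4.png

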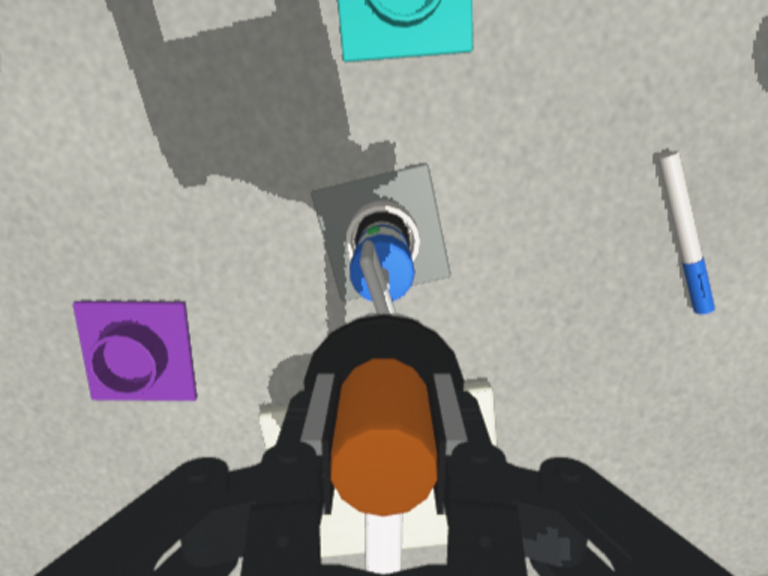

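No slip: the knob looks the same in the hand. Now the slow feel.

Emit:
drive_tool --moves '[0.15,0,0,0,0,0,0.15,0,0,0,0,0,0.15,0,0,0,0,0,0.15,0,0,0,0,0,0,0,0,0,0,0,0,0,0,0,0,0]'

```text
time: 8.48
tool_pos: [539.8, 79.9, 246.3]
tcp_rot: [23.3, 90.0, 12.9]
ft_force: [-5.4, 1.1, 8.6]
finger_gap: 26.6
```

Emit:
drive_tool --moves '[0.05,0,0,0,0,0,0.05,0,0,0,0,0,0,0,0,0,0,0]'

```text
time: 8.73
tool_pos: [539.8, 79.8, 245.4]
tcp_rot: [21.1, 90.0, 10.7]
ft_force: [-3.8, 0.3, 9.8]
finger_gap: 26.6
```

Emit:
drive_tool --moves '[0.05,0,0,0,0,0,0,0,0,0,0,0]'

```text
time: 8.9
tool_pos: [539.8, 79.8, 244.9]
tcp_rot: [18.4, 89.9, 8.0]
ft_force: [-4.9, 0.6, 9.6]
finger_gap: 26.3
```

Emit:
drive_tool --moves '[0.05,0,0,0,0,0,0,0,0,0,0,0]'

```text
time: 9.07
tool_pos: [539.8, 79.9, 244.4]
tcp_rot: [20.0, 90.0, 9.6]
ft_force: [-5.6, -0.3, 9.5]
finger_gap: 26.6
```

Emit:
drive_tool --moves '[0.05,0,0,0,0,0,0,0,0,0,0,0]'

```text
time: 9.23
tool_pos: [539.8, 79.9, 243.9]
tcp_rot: [22.5, 90.0, 12.1]
ft_force: [-5.4, 0.7, 9.4]
finger_gap: 26.5
```

Emit:
drive_tool --moves '[0.05,0,0,0,0,0,0,0,0,0,0,0]'

```text
time: 9.4
tool_pos: [539.8, 79.8, 243.4]
tcp_rot: [20.8, 90.0, 10.4]
ft_force: [-5.5, -0.1, 10.6]
finger_gap: 26.7
```

Emit:
drive_tool --moves '[0.04,0,0,0,0,0,0,0,0,0,0,0]'

```text
time: 9.57
tool_pos: [539.8, 79.9, 243.0]
tcp_rot: [21.0, 90.0, 10.6]
ft_force: [-5.1, 0.0, 9.7]
finger_gap: 26.5
```

Emit:
drive_tool --moves '[0.04,0,0,0,0,0,0,0,0,0,0,0]'

```text
time: 9.73
tool_pos: [539.8, 79.9, 242.6]
tcp_rot: [20.7, 90.0, 10.3]
ft_force: [-4.9, 0.5, 9.8]
finger_gap: 26.4
```

Emit:
drive_tool --moves '[0.04,0,0,0,0,0,0,0,0,0,0,0]'

```text
time: 9.9
tool_pos: [539.8, 79.8, 242.2]
tcp_rot: [20.7, 90.0, 10.3]
ft_force: [-5.5, 0.5, 10.0]
finger_gap: 26.8
```

Emit:
drive_tool --moves '[0.03,0,0,0,0,0,0,0,0,0,0,0]'

```text
time: 10.07
tool_pos: [539.8, 79.9, 241.9]
tcp_rot: [21.3, 90.0, 10.9]
ft_force: [-5.0, 0.9, 10.3]
finger_gap: 26.5
```

Emit:
drive_tool --moves '[0.03,0,0,0,0,0,0,0,0,0,0,0]'

```text
time: 10.23
tool_pos: [539.8, 79.9, 241.6]
tcp_rot: [20.4, 90.0, 10.0]
ft_force: [-5.5, 0.4, 9.3]
finger_gap: 26.2
```

Emit:
drive_tool --moves '[0.03,0,0,0,0,0,0,0,0,0,0,0]'

```text
time: 10.4
tool_pos: [539.8, 79.8, 241.4]
tcp_rot: [20.2, 90.0, 9.8]
ft_force: [-4.5, 0.6, 9.8]
finger_gap: 26.5
```

Emit:
drive_tool --moves '[0.03,0,0,0,0,0,0,0,0,0,0,0]'

```text
time: 10.57
tool_pos: [539.8, 79.9, 241.0]
tcp_rot: [20.9, 90.0, 10.5]
ft_force: [-5.7, -0.2, 10.1]
finger_gap: 26.5
```

Emit:
drive_tool --moves '[0.03,0,0,0,0,0,0,0,0,0,0,0]'

```text
time: 10.73
tool_pos: [539.8, 79.9, 240.7]
tcp_rot: [21.8, 90.0, 11.4]
ft_force: [-4.9, 0.1, 10.0]
finger_gap: 26.6
```

Emit:
drive_tool --moves '[0.03,0,0,0,0,0,0,0,0,0,0,0]'

```text
time: 10.9
tool_pos: [539.8, 79.9, 240.4]
tcp_rot: [20.5, 90.0, 10.1]
ft_force: [-5.0, 0.5, 10.9]
finger_gap: 26.5
```

```bash
python3 - <<'E'
from h import *
go(539.7,79.1,241,79.9)
st=sensors.sense();s=snapshot('wrist');save('w5',s,(180,80,340,320),2.5)
M=np.eye(4);M[:3,:3]=Rt.from_euler('xyz',st['tcp_rot'],degrees=True).as_matrix();M[:3,3]=st['tool_pos']
T=M@s['mount'];s['orientation']=T[:3,:3];s['eye']=T[:3,3]
P=cloud(s)
m=(abs(P[...,0]-541)<40)&(abs(P[...,1]-79)<15)&(P[...,2]>155)&(P[...,2]<185)
q=P[m];print(len(q),np.percentile(q,[3,50,97],axis=0).round(1))
E
```

```text
t 10.9 pos [539.8  79.9 240.4] jawang 79.6 F [-5.   0.5 10.9] gap 26.5 tilt 0.05
shift cm [-0.06 -0.08  0.01] wx -0.3
399 [[515.5  74.2 158. ]
 [526.9  78.1 170.4]
 [538.8  86.7 176.1]]
```

View pics/w5.png

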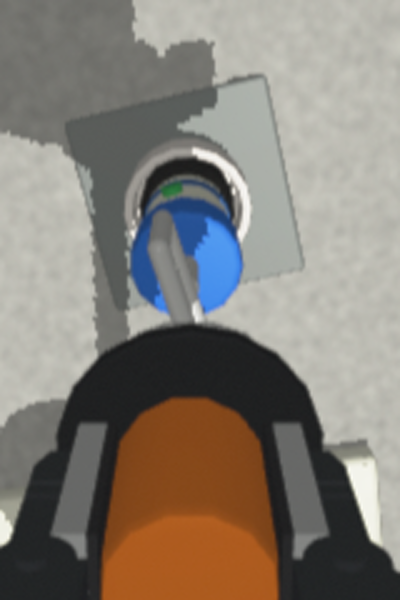

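Emit:
drive_tool --moves '[0.03,0,0,0,0,0,0,0,0,0,0,0]'

```text
time: 11.12
tool_pos: [539.8, 79.9, 240.3]
tcp_rot: [22.3, 89.9, 11.9]
ft_force: [-5.4, 0.4, 11.8]
finger_gap: 26.5
```

Emit:
drive_tool --moves '[0.03,0,0,0,0,0,0,0,0,0,0,0]'

```text
time: 11.28
tool_pos: [539.8, 79.9, 240.2]
tcp_rot: [20.4, 89.9, 10.0]
ft_force: [-5.6, 0.7, 11.3]
finger_gap: 26.6
```

Emit:
drive_tool --moves '[0.04,0,0,0,0,0,0,0,0,0,0,0]'

```text
time: 11.45
tool_pos: [539.9, 79.9, 240.0]
tcp_rot: [17.8, 89.9, 7.4]
ft_force: [-6.8, 0.3, 13.4]
finger_gap: 26.5
```

Emit:
drive_tool --moves '[0.04,0,0,0,0,0,0,0,0,0,0,0]'

```text
time: 11.62
tool_pos: [539.9, 79.9, 239.9]
tcp_rot: [19.5, 89.9, 9.1]
ft_force: [-7.7, 0.1, 14.4]
finger_gap: 26.2
```

Contact confirmed: z stalled at TCP 240.4 and the force rose from 10 to 14 N. That matches the edge at 170.5 seen by camera. The entry height is therefore TCP ≈ 211.9 (28.5 below the edge, window ±2.5). I'll back up 8 mm, swing 10.3° to the -y side, then lower.

Emit:
drive_tool --moves '[-0.2,0,0,0,0,0,-0.3,0,0,0,0,0,-0.3,0,0,0,0,0,0,-0.36,0.003,-1.03,0,0,0,-0.36,0.003,-1.03,0,0,0,-0.36,0.003,-1.03,0,0,0,-0.36,0.003,-1.03,0,0,0,-0.36,0.003,-1.03,0,0,0,-0.36,0.003,-1.03,0,0,0,-0.36,0.003,-1.03,0,0,0,-0.36,0.003,-1.03,0,0,0,-0.36,0.003,-1.03,0,0,0,-0.36,0.003,-1.03,0,0,0,0,0,0,0,0,0,0,0,0,0,0]'

```text
time: 12.87
tool_pos: [536.4, 43.7, 247.0]
tcp_rot: [-10.4, 90.0, -10.5]
ft_force: [-5.7, 0.8, 11.1]
finger_gap: 26.2
```

```bash
python3 -c "
from h import *
go(536.6,43.3,212,90.2)"
```

```text
t 12.87 pos [536.4  43.7 247. ] jawang 89.9 F [-5.7  0.8 11.1] gap 26.2 tilt 0.03
shift cm [ 3.5  -0.04  0.02] wx -0.3
```

Emit:
drive_tool --moves '[0.35,0,0,0,0,0,0.35,0,0,0,0,0,0.35,0,0,0,0,0,0.35,0,0,0,0,0,0.35,0,0,0,0,0,0.35,0,0,0,0,0,0.35,0,0,0,0,0,0.35,0,0,0,0,0,0.35,0,0,0,0,0,0.35,0,0,0,0,0,0,0,0,0,0,0,0,0,0,0,0,0]'

```text
time: 13.87
tool_pos: [536.4, 43.8, 211.7]
tcp_rot: [-40.5, 90.0, -40.6]
ft_force: [-5.1, 1.0, 10.0]
finger_gap: 26.7
```

```bash
python3 -c "
from h import *
go(536.6,43.3,211.9,90.2)
s=snapshot('scene');save('s6',s,(190,150,320,250),6)
s=snapshot('wrist');save('w6',s,k=1.5)"
```

```text
t 13.87 pos [536.4  43.8 211.7] jawang 89.9 F [-5.1  1.  10. ] gap 26.7 tilt 0.02
shift cm [-0.02 -0.05  0.02] wx -0.3
```

View pics/w6.png

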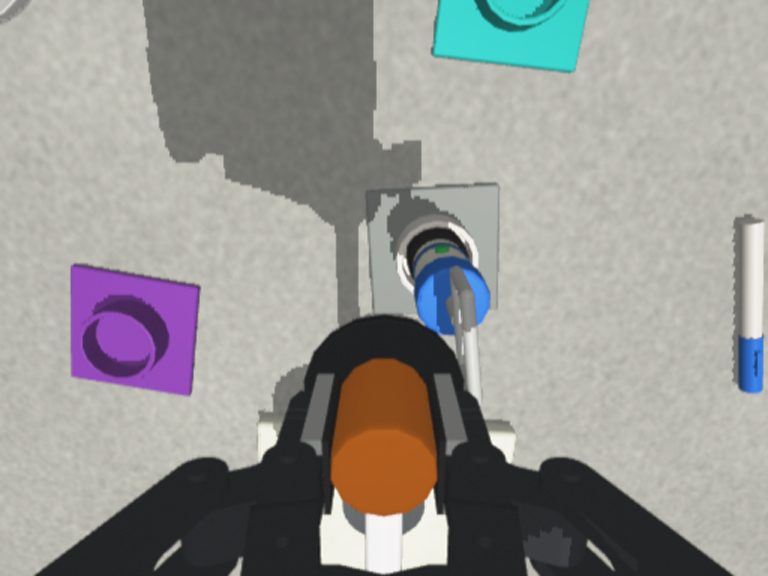

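View pics/s6.png

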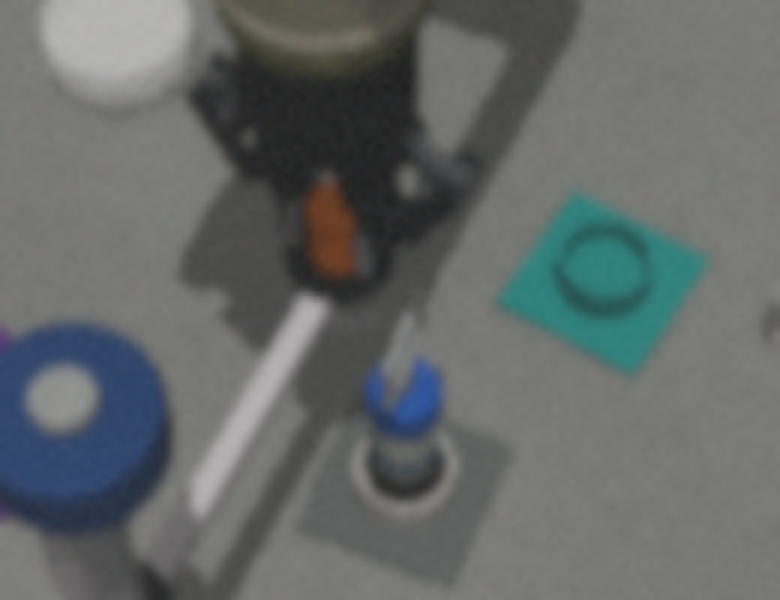

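Hook is on the -y side at the right height with the eye untouched: the eye bar runs from (460,275) to (475,400) in the wrist view. I'll swing in slowly, watching the force.

Emit:
drive_tool --moves '[0,0.36,0.003,1.03,0,0,0,0.36,0.003,1.03,0,0,0,0.36,0.003,1.03,0,0,0,0,0,0,0,0]'

```text
time: 14.3
tool_pos: [536.8, 55.2, 212.0]
tcp_rot: [12.8, 90.0, 9.6]
ft_force: [-5.2, 0.2, 11.7]
finger_gap: 26.6
```

Emit:
drive_tool --moves '[0,0.12,0.001,0.34,0,0,0,0.12,0.001,0.34,0,0,0,0.12,0.001,0.34,0,0,0,0,0,0,0,0]'

```text
time: 14.63
tool_pos: [537.0, 58.5, 212.0]
tcp_rot: [2.8, 90.0, -1.4]
ft_force: [-5.5, -0.3, 10.7]
finger_gap: 26.1
```

Emit:
drive_tool --moves '[0,0.12,0.001,0.34,0,0,0,0.12,0.001,0.34,0,0,0,0,0,0,0,0]'

```text
time: 14.88
tool_pos: [537.2, 60.9, 212.0]
tcp_rot: [7.7, 90.0, 2.8]
ft_force: [-6.0, 0.1, 9.7]
finger_gap: 26.7
```

Emit:
drive_tool --moves '[0,0.12,0.001,0.34,0,0,0,0.12,0.001,0.34,0,0,0,0,0,0,0,0]'

```text
time: 15.13
tool_pos: [537.4, 63.3, 212.0]
tcp_rot: [13.4, 90.0, 7.8]
ft_force: [-5.4, 0.4, 10.1]
finger_gap: 26.3
```

Tip is now at y≈81, past the bar's near face, with no force. Continuing.

Emit:
drive_tool --moves '[0,0.12,0.001,0.34,0,0,0,0.12,0.001,0.34,0,0,0,0.12,0.001,0.34,0,0,0,0,0,0,0,0]'

```text
time: 15.47
tool_pos: [537.8, 66.9, 212.0]
tcp_rot: [8.8, 90.0, 2.2]
ft_force: [-5.5, 0.1, 11.3]
finger_gap: 26.7
```

Emit:
drive_tool --moves '[0,0.12,0.001,0.34,0,0,0,0.12,0.001,0.34,0,0,0,0.12,0.001,0.34,0,0,0,0,0,0,0,0]'

```text
time: 15.8
tool_pos: [538.3, 70.5, 212.0]
tcp_rot: [16.7, 90.0, 9.1]
ft_force: [-5.4, -0.7, 10.9]
finger_gap: 26.3
```

Emit:
drive_tool --moves '[0,0.12,0.001,0.34,0,0,0,0.12,0.001,0.34,0,0,0,0.12,0.001,0.34,0,0,0,0,0,0,0,0]'

```text
time: 16.13
tool_pos: [538.8, 74.0, 212.0]
tcp_rot: [18.2, 90.0, 9.5]
ft_force: [-5.4, 0.1, 9.7]
finger_gap: 26.8
```

Emit:
drive_tool --moves '[0,0.12,0.001,0.34,0,0,0,0.12,0.001,0.34,0,0,0,0.12,0.001,0.34,0,0,0,0,0,0,0,0]'

```text
time: 16.47
tool_pos: [539.4, 77.6, 212.0]
tcp_rot: [24.9, 90.0, 15.3]
ft_force: [-6.2, 1.1, 11.0]
finger_gap: 26.2
```

```bash
python3 -c "
from h import *
go(539.7,79.1,212,79.9)
s=snapshot('scene');save('s7',s,(190,150,320,250),6)
s=snapshot('wrist');save('w7',s,k=1.5)"
```

```text
t 16.47 pos [539.4  77.6 212. ] jawang 80.3 F [-6.2  1.1 11. ] gap 26.2 tilt 0.03
shift cm [-0.    0.15  0.  ] wx 0.4
```

View pics/w7.png

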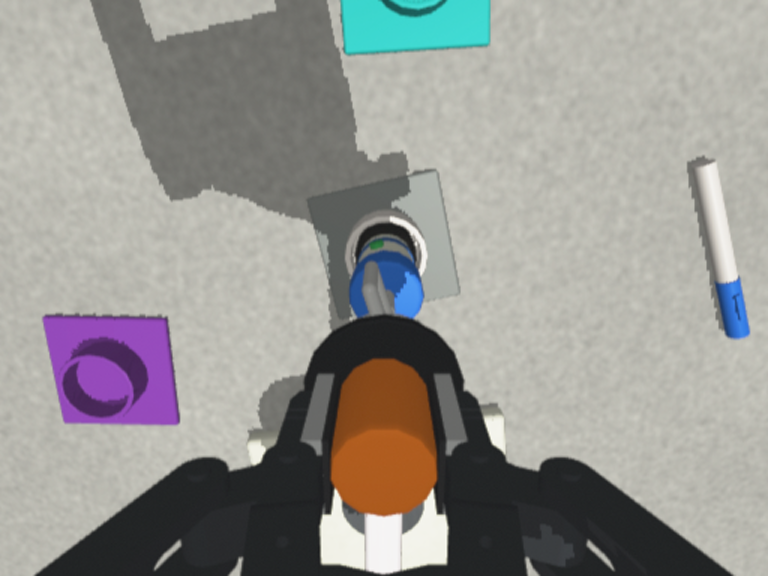

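View pics/s7.png

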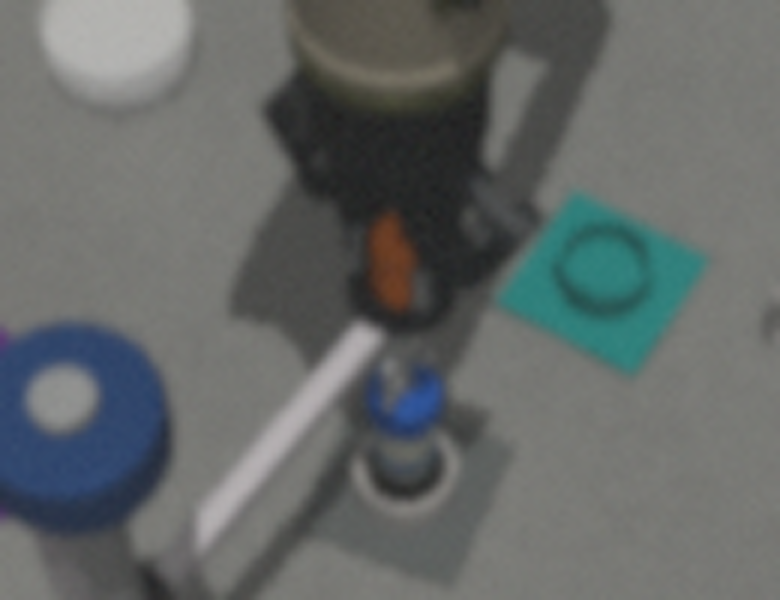

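The hook is through the eye with no contact felt. I'll centre it, let it up 19 mm, then go slowly to take the weight.

Emit:
drive_tool --moves '[0,0.13,0.001,0.3,0,0,-0.2,0,0,0,0,0,-0.3,0,0,0,0,0,-0.3,0,0,0,0,0,-0.3,0,0,0,0,0,-0.3,0,0,0,0,0,-0.3,0,0,0,0,0,-0.2,0,0,0,0,0,0,0,0,0,0,0]'

```text
time: 17.32
tool_pos: [539.6, 78.7, 231.0]
tcp_rot: [20.7, 90.0, 10.8]
ft_force: [-4.7, 0.7, 7.4]
finger_gap: 26.2
```

Emit:
drive_tool --moves '[-0.05,0,0,0,0,0,-0.05,0,0,0,0,0,-0.05,0,0,0,0,0,-0.05,0,0,0,0,0,0,0,0,0,0,0]'

```text
time: 17.73
tool_pos: [539.5, 78.7, 232.5]
tcp_rot: [17.2, 90.0, 7.2]
ft_force: [-4.0, 0.4, 7.6]
finger_gap: 26.8
```

Emit:
drive_tool --moves '[-0.05,0,0,0,0,0,-0.05,0,0,0,0,0,-0.05,0,0,0,0,0,-0.05,0,0,0,0,0,0,0,0,0,0,0]'

```text
time: 18.15
tool_pos: [539.5, 78.7, 234.6]
tcp_rot: [19.6, 90.0, 9.7]
ft_force: [-3.8, 0.2, 7.3]
finger_gap: 26.7
```

Emit:
drive_tool --moves '[-0.05,0,0,0,0,0,-0.05,0,0,0,0,0,-0.05,0,0,0,0,0,-0.05,0,0,0,0,0,0,0,0,0,0,0]'

```text
time: 18.57
tool_pos: [539.6, 78.7, 236.6]
tcp_rot: [21.8, 90.0, 11.9]
ft_force: [-3.5, -0.1, 6.5]
finger_gap: 26.1
```

Emit:
drive_tool --moves '[-0.05,0,0,0,0,0,-0.05,0,0,0,0,0,-0.05,0,0,0,0,0,-0.05,0,0,0,0,0,0,0,0,0,0,0]'

```text
time: 18.98
tool_pos: [539.5, 78.7, 238.5]
tcp_rot: [19.0, 90.0, 9.1]
ft_force: [-3.4, -0.4, 8.4]
finger_gap: 26.4
```

```bash
python3 -c "
from h import *
go(539.7,79.1,295.6,79.9)
s=snapshot('scene');save('s8',s,(190,150,320,250),6)
s=snapshot('wrist');save('w8',s,k=1.5)"
```

```text
t 18.98 pos [539.5  78.7 238.5] jawang 80.0 F [-3.4 -0.4  8.4] gap 26.4 tilt 0.01
shift cm [-5.71  0.04  0.01] wx 0.1
```

View pics/w8.png

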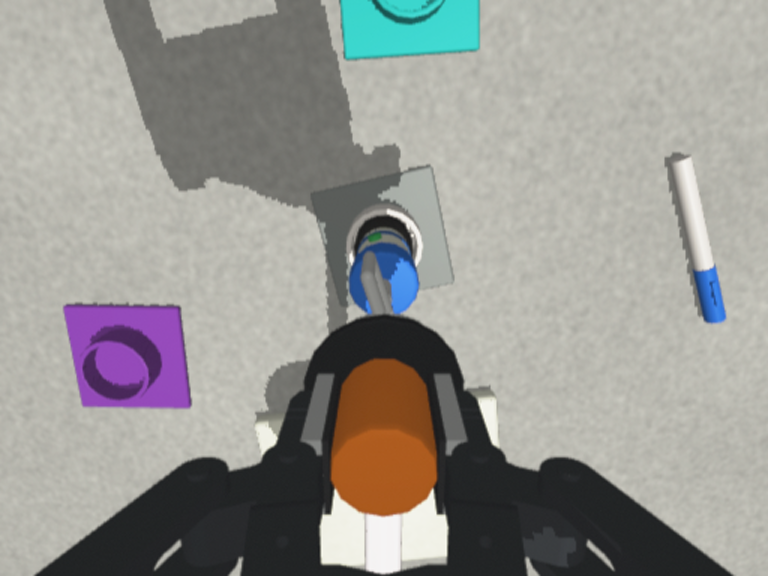

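The force fell about 3 N and the lamp is riding up with the hook. Contact came 12 mm below the edge, as the geometry says. I'll keep letting it up slowly.

Emit:
drive_tool --moves '[-0.1,0,0,0,0,0,-0.15,0,0,0,0,0,-0.15,0,0,0,0,0,-0.15,0,0,0,0,0,-0.15,0,0,0,0,0,-0.15,0,0,0,0,0,-0.15,0,0,0,0,0,-0.15,0,0,0,0,0,-0.15,0,0,0,0,0,-0.15,0,0,0,0,0,-0.15,0,0,0,0,0,-0.15,0,0,0,0,0,-0.15,0,0,0,0,0,-0.15,0,0,0,0,0,-0.15,0,0,0,0,0,-0.15,0,0,0,0,0,-0.15,0,0,0,0,0,-0.15,0,0,0,0,0,-0.15,0,0,0,0,0,-0.1,0,0,0,0,0]'

```text
time: 20.75
tool_pos: [539.5, 78.7, 267.5]
tcp_rot: [18.0, 90.0, 8.1]
ft_force: [-3.1, 0.7, 6.1]
finger_gap: 26.2
```

```bash
python3 -c "
from h import *
go(539.7,79.1,295.6,79.9)
s=snapshot('scene');save('s9',s,(190,150,320,250),6)"
```

```text
t 20.75 pos [539.5  78.7 267.5] jawang 80.0 F [-3.1  0.7  6.1] gap 26.2 tilt 0.01
shift cm [-2.81  0.05  0.01] wx 0.1
```

View pics/s9.png

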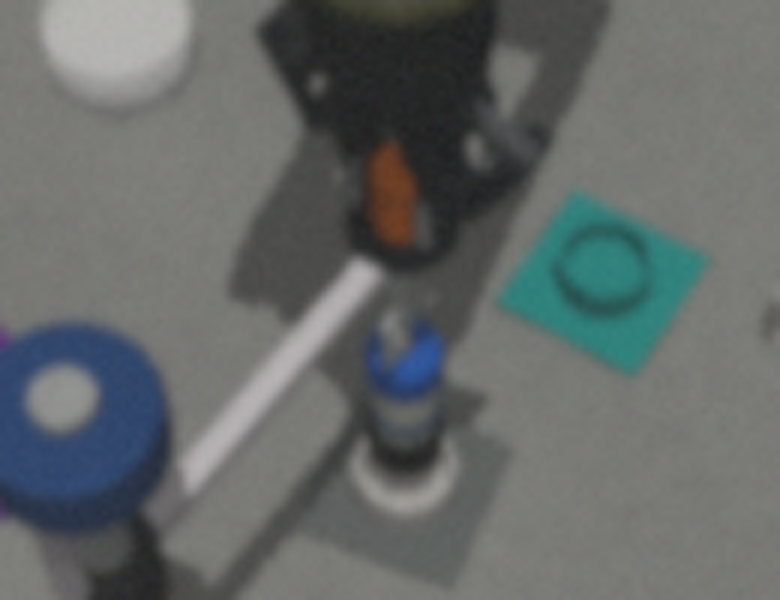

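The lamp hangs upright and is rising out of the cup. 28 mm remain, slowly.

Emit:
drive_tool --moves '[-0.1,0,0,0,0,0,-0.15,0,0,0,0,0,-0.15,0,0,0,0,0,-0.15,0,0,0,0,0,-0.15,0,0,0,0,0,-0.15,0,0,0,0,0,-0.15,0,0,0,0,0,-0.15,0,0,0,0,0,-0.15,0,0,0,0,0,-0.15,0,0,0,0,0,-0.15,0,0,0,0,0,-0.15,0,0,0,0,0,-0.15,0,0,0,0,0,-0.15,0,0,0,0,0,-0.15,0,0,0,0,0,-0.1,0,0,0,0,0,-0.1,0,0,0,0,0,-0.05,0,0,0,0,0,0,0,0,0,0,0]'

```text
time: 22.38
tool_pos: [539.5, 78.6, 291.9]
tcp_rot: [16.2, 90.0, 6.3]
ft_force: [-3.2, 0.6, 6.8]
finger_gap: 26.4
```

Emit:
drive_tool --moves '[-0.05,0,0,0,0,0,-0.05,0,0,0,0,0,0,0,0,0,0,0]'

```text
time: 22.63
tool_pos: [539.5, 78.7, 292.9]
tcp_rot: [31.7, 90.0, 21.7]
ft_force: [-3.7, 0.5, 6.8]
finger_gap: 26.6
```

Emit:
drive_tool --moves '[-0.05,0,0,0,0,0,-0.05,0,0,0,0,0,0,0,0,0,0,0]'

```text
time: 22.88
tool_pos: [539.5, 78.7, 293.9]
tcp_rot: [27.8, 90.0, 17.9]
ft_force: [-4.1, 0.6, 6.6]
finger_gap: 26.5
```

Emit:
drive_tool --moves '[-0.05,0,0,0,0,0,-0.05,0,0,0,0,0,0,0,0,0,0,0]'

```text
time: 23.13
tool_pos: [539.5, 78.6, 294.9]
tcp_rot: [11.5, 90.0, 1.5]
ft_force: [-2.5, 0.7, 7.1]
finger_gap: 26.6
```

Emit:
drive_tool --moves '[-0.05,0,0,0,0,0,0,0,0,0,0,0]'

```text
time: 23.3
tool_pos: [539.5, 78.6, 295.3]
tcp_rot: [-5.5, 90.0, -15.4]
ft_force: [-3.4, 1.4, 5.7]
finger_gap: 26.4
```

Emit:
drive_tool --moves '[-0.05,0,0,0,0,0,0,0,0,0,0,0]'

```text
time: 23.47
tool_pos: [539.5, 78.6, 295.6]
tcp_rot: [-154.2, 90.0, -164.1]
ft_force: [-3.3, 0.1, 5.7]
finger_gap: 26.5
```

Emit:
drive_tool --moves '[-0.03,0,0,0,0,0,0,0,0,0,0,0]'

```text
time: 23.63
tool_pos: [539.5, 78.5, 295.6]
tcp_rot: [-171.5, 90.0, 178.5]
ft_force: [-2.6, 0.5, 4.1]
finger_gap: 26.8
```

Emit:
drive_tool --moves '[-0.03,0,0,0,0,0,0,0,0,0,0,0]'

```text
time: 23.8
tool_pos: [539.5, 78.4, 295.6]
tcp_rot: [-167.1, 90.0, -177.1]
ft_force: [-2.4, -0.2, 2.1]
finger_gap: 26.3
```

Emit:
drive_tool --moves '[-0.03,0,0,0,0,0,0,0,0,0,0,0]'

```text
time: 23.97
tool_pos: [539.4, 78.3, 295.6]
tcp_rot: [-165.9, 90.0, -175.8]
ft_force: [-0.4, -0.6, -2.1]
finger_gap: 26.0
```

Emit:
drive_tool --moves '[-0.03,0,0,0,0,0,0,0,0,0,0,0]'

```text
time: 24.13
tool_pos: [539.4, 78.3, 295.7]
tcp_rot: [-163.2, 89.9, -173.2]
ft_force: [1.2, -0.2, -5.8]
finger_gap: 26.4
```

Home stop felt: z stuck at 295.6 and the force crossed zero. I'll relieve it, let the lamp settle, and look.

Emit:
drive_tool --moves '[0.05,0,0,0,0,0,0,0,0,0,0,0,0,0,0,0,0,0,0,0,0,0,0,0,0,0,0,0,0,0,0,0,0,0,0,0,0,0,0,0,0,0,0,0,0,0,0,0,0,0,0,0,0,0,0,0,0,0,0,0]' --grip_force 25

```text
time: 24.97
tool_pos: [539.4, 78.3, 295.7]
tcp_rot: [-160.3, 90.0, -170.2]
ft_force: [2.0, -0.2, -10.1]
finger_gap: 26.6
```

```bash
python3 -c "
from h import *
go(539.7,79.1,295.6,79.9)
s=snapshot('scene');save('s10',s,(190,130,320,250),5)
s=snapshot('wrist');save('w10',s,k=1.5)"
```

```text
t 24.97 pos [539.4  78.3 295.7] jawang 80.1 F [  2.   -0.2 -10.1] gap 26.6 tilt 0.03
shift cm [0.01 0.08 0.01] wx 0.2
```

View pics/s10.png

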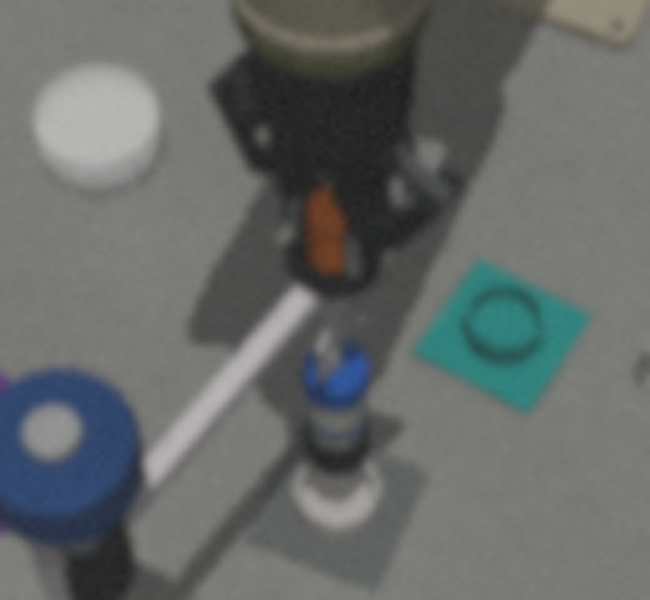

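View pics/w10.png

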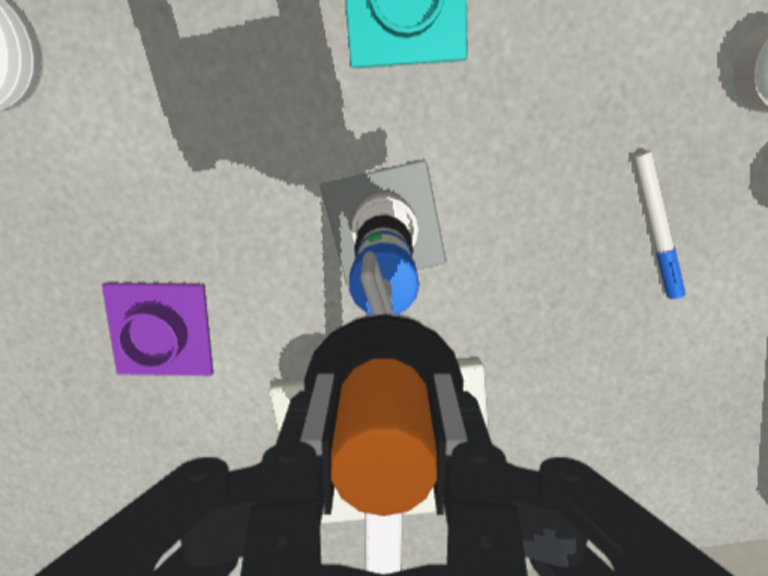

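Emit:
drive_tool --moves '[0.05,0,0,0,0,0,0,0,0,0,0,0]'

```text
time: 25.23
tool_pos: [539.4, 78.3, 295.7]
tcp_rot: [-149.3, 90.0, -159.3]
ft_force: [0.6, -0.6, -6.6]
finger_gap: 26.9
```

Emit:
drive_tool --moves '[0.02,0,0,0,0,0,0,0,0,0,0,0]'

```text
time: 25.4
tool_pos: [539.5, 78.4, 295.7]
tcp_rot: [13.1, 90.0, 3.2]
ft_force: [-0.2, -1.2, -6.0]
finger_gap: 26.5
```

Emit:
drive_tool --moves '[0.03,0,0,0,0,0,0,0,0,0,0,0]'

```text
time: 25.57
tool_pos: [539.5, 78.4, 295.7]
tcp_rot: [22.9, 90.0, 12.9]
ft_force: [-2.4, 0.3, -3.0]
finger_gap: 26.6
```

Emit:
drive_tool --moves '[0.01,0,0,0,0,0,0,0,0,0,0,0,0,0,0,0,0,0]'

```text
time: 25.82
tool_pos: [539.5, 78.4, 295.6]
tcp_rot: [23.6, 90.0, 13.7]
ft_force: [-4.6, -0.0, 1.4]
finger_gap: 26.6
```

Near zero load and home; the lamp is upright and still. Letting go.

Emit:
drive_tool --moves '[0,0,0,0,0,0,0,0,0,0,0,0,0,0,0,0,0,0,0,0,0,0,0,0,0,0,0,0,0,0,0,0,0,0,0,0,0,0,0,0,0,0,0,0,0,0,0,0,0,0,0,0,0,0]' --hand 8.5

```text
time: 26.57
tool_pos: [539.6, 78.3, 295.0]
tcp_rot: [-42.2, 90.0, -52.1]
ft_force: [0.2, 0.9, -0.1]
finger_gap: 85.2
```

Emit:
drive_tool --moves '[-0.5,0,0,0,0,0,-1,0,0,0,0,0,-2,0,0,0,0,0,-2,0,0,0,0,0,-2,0,0,0,0,0,-2,0,0,0,0,0,-2,0,0,0,0,0,0,0,0,0,0,0,0,0,0,0,0,0,0,0,0,0,0,0,0,0,0,0,0,0,0,0,0,0,0,0]'

```text
time: 27.57
tool_pos: [539.2, 78.3, 408.7]
tcp_rot: [-167.1, 89.9, -177.1]
ft_force: [0.6, -0.5, -0.5]
finger_gap: 84.7
```

```bash
python3 - <<'E'
from h import *
go(539.7,79.1,410,79.9)
pts=[]
for i in range(2):
    s=snapshot('scene');save('s11_%d'%i,s,(190,130,320,250),5)
    P=cloud(s);im=cv2.cvtColor(s['image'],cv2.COLOR_RGB2HSV);H,S,V=[im[...,k].astype(int) for k in range(3)]
    m=(H>100)&(H<125)&(S>120)&(V>40)&(abs(P[...,0]-545)<40)&(abs(P[...,1]-79)<40)&(P[...,2]>60)
    q=P[m];print('cap',len(q),np.median(q,0).round(1),'top z',np.percentile(q[:,2],90).round(1))
    m=(H>3)&(H<18)&(S>170)&(V>60)&(abs(P[...,0]-545)<40)&(abs(P[...,1]-79)<60)&(P[...,2]>200)
    q=P[m];print('knob',len(q),np.percentile(q,[10,50,95],axis=0).round(1))
st=sensors.sense();s=snapshot('wrist');save('w11',s,k=1.5)
E
```

```text
t 27.57 pos [539.2  78.3 408.7] jawang 80.1 F [ 0.6 -0.5 -0.5] gap 84.7 tilt 0.12
shift cm [-0.13  0.08  0.04] wx 0.2
cap 81 [549.3  84.6 177.7] top z 180.1
knob 57 [[537.1  73.3 327.8]
 [545.6  80.2 332.1]
 [553.1  89.3 334.4]]
cap 81 [550.   85.2 178. ] top z 180.7
knob 58 [[537.4  72.9 328.4]
 [544.3  80.3 331.4]
 [552.8  88.1 334.4]]
```

View pics/s11_1.png

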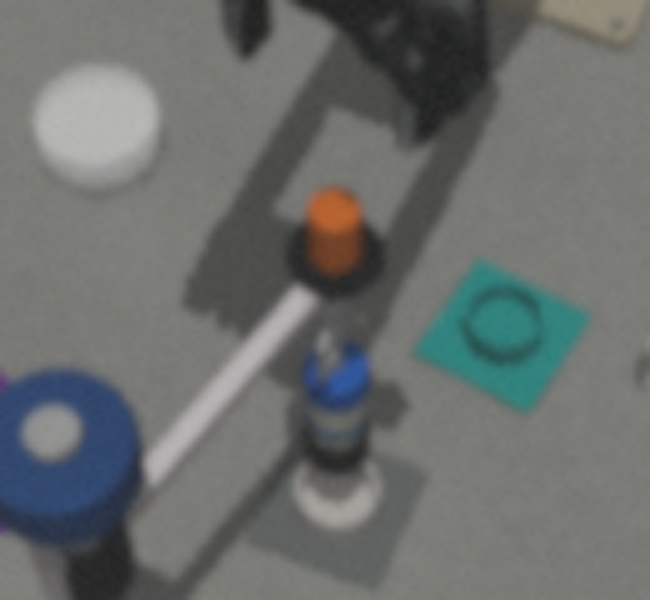

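View pics/w11.png

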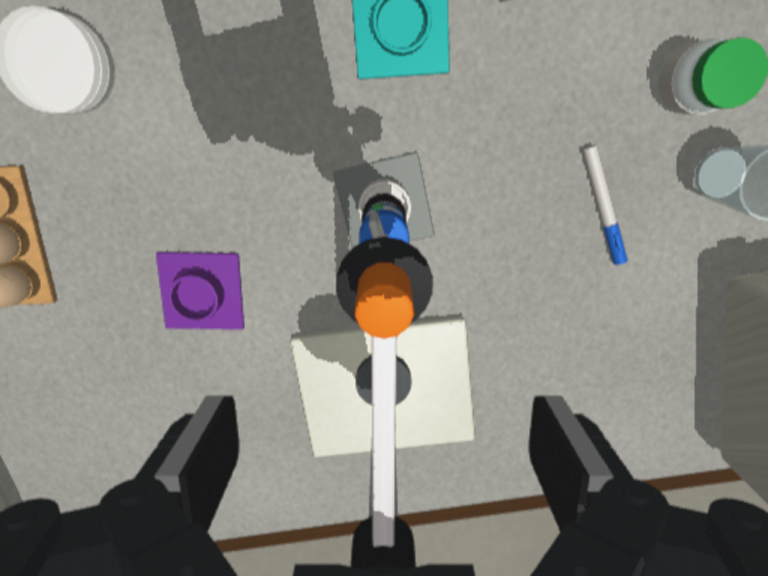

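The knob is home (top at 332). The head is at 180, so the lamp's underside is about 80 above the bench, hanging upright and still, and the gripper is clear. A short rest, then hand in.

Emit:
drive_tool --moves '[0,0,0,0,0,0,0,0,0,0,0,0,0,0,0,0,0,0,0,0,0,0,0,0,0,0,0,0,0,0,0,0,0,0,0,0,0,0,0,0,0,0,0,0,0,0,0,0,0,0,0,0,0,0,0,0,0,0,0,0,0,0,0,0,0,0,0,0,0,0,0,0,0,0,0,0,0,0,0,0,0,0,0,0,0,0,0,0,0,0,0,0,0,0,0,0,0,0,0,0,0,0]'

```text
time: 29.13
tool_pos: [539.6, 78.4, 410.0]
tcp_rot: [97.5, 90.0, 87.6]
ft_force: [0.3, 0.8, 0.5]
finger_gap: 84.9
```

```bash
python3 -c "
from h import *
print(r.hand_in())"
```

```text
the job is handed in; nothing more can be done
None
```

The lamp is hanging from the hook at the top, and I handed the job in at about 29 s of the 58 s allowed; hand-in gives no verdict.

- **What I did:** I gripped the orange knob and swung the hook over the lamp, then felt the eye's top edge at about 170 mm, which matched the cameras. I went round to the -y side, lowered the hook 28.5 mm below that edge, and swung it in through the eye with no contact felt. Then I let it up slowly until I felt the home stop, and let go.
- **Last checks:** The knob top is back at its starting height of 332 mm. The lamp's flat top is at about 180 mm, so its underside is about 80 mm above the bench and well clear of the dock. In two pictures 0.05 s apart the lamp stood upright and moved less than 1 mm. The wrist force is near zero, the gripper is about 75 mm above the knob, and the bystanders in view looked undisturbed (not measured).
- **Off from plan:** At the home stop the hand pushed up against it with about 10 N for a moment. I eased that off before opening the fingers.
- **Disagreement:** The scene camera read the knob about 5 mm farther out in x than the top and wrist cameras. I went with the top and wrist readings.

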